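# Stow a specimen tube in the gasketed dry case and draw its lid tight

## Robot

A 6-joint arm with a two-finger parallel gripper is mounted at the origin on the work surface. World frame = base frame: x ahead of the robot, y to its left, z up, the work surface at z = 0. Lengths are in m, angles in degrees, forces in N, time in s.
With the tool pointing down it reaches from about 0.225 to 0.725 m from the base axis. Payload 3.1 kg.
Tool frame: the origin (TCP) lies at the very end of the fingers, on their centre line; the grasp point (between the pads) lies 19 mm behind it; z points along the fingers, y is the line along which they close (so a half turn about z gives the same grasp; the last joint's range is limited). The gripper opens to 85 mm and grips with 20 to 120 N. Pads are 22 mm wide; open, the fingers measure 114 mm over their backs; the gripper's body (76 mm by 85 mm) begins 54 mm behind the grasp point. The pads swing forward as they close: fully open they stand 13 mm farther back than shut.
Start: joints at [-82.494, 2.75, 5.684, 92.934, 0, 82.678], TCP at [0.134, -0.508, 0.205] pointing down, gripper open.
Joint ranges: [-166.93, 166.93], [-56.73, 111.36], [-69.38, 81.34], [-121.58, 131.49], [-85.45, 84.26], [-180, 180]. Speed limits (degrees/s): [159.86, 159.86, 180, 180, 180, 180].

## Interface

Orientations are given as a 3x3 rotation matrix whose columns are the frame's x, y, z axes.
In Python, from plant import ctrl, optics, finder gives the robot as it stands.
- The arm moves only by the tool servo_tool, never from a script. Its argument "deltas" is a list that holds one entry, the list of rows, each a list of 7 numbers: the turn, a rotation vector about the tool's x, y, z in rad, then the shift along the tool's x, y, z in mm, then the finger opening in mm, from 0 to 85.4. A call has 1 to 20 rows; each row is the pose to reach, as a shift and turn from the pose commanded when the call began, along the tool's axes at that moment; what a row does not reach only later rows make up. A row lasts 1/12 s, in which the tool goes at most 41.7 mm and 7.16 degrees, less where a joint would pass 70% of its speed; a pose out of reach is approached as far as the arm can. A call with a gripper value outside its range is refused whole. The fingers move at their own pace and stop on an object; "newtons" is the grip in N (left out, the last holds). Time passes only in rows, so rows that repeat a pose let the fingers close. It gives the time, the measured TCP pose, the force, the opening and the grip force at its end, in the units of the state.
- ctrl.sense(): the state, without advancing time (a new reading comes with each control period).
- optics.snapshot(name): name is "side" or "top" or "wrist"; returns a dict with "color" (420x560x3 uint8, red, green, blue), "mtx" (3x3 intrinsics, pixels), "pose" (4x4, takes a point from camera to world coordinates). Camera axes: x right, y up, looking along -z (the intrinsics and any distortion apply to the point x, -y, -z); pixel columns grow to the right and rows downward; lengths in m; the calibration is good to about 2 mm. A picture is of the moment at which its call begins. There is no depth.
- ctrl.hand_in(): hands the job in; it is judged then, once.
Trained networks look in the newest picture that a camera, given by its name, has taken for a name from the list of things; names that differ only in an ending like _2 or _b are one class to them, and where a whole thing is asked for, a point or a joint stands for the part that bears it (a point fixed in the world has none). Each returns a list of dicts, best first, with "p" (0 to 1); they miss things now and then, are a little off and sometimes report something else, mostly with a low value. They report only what shows in the picture. A call takes as long as a camera call. They do not tell look-alikes from the thing itself.
- finder.boxes_of(camera, label): "location" ([column, row] in pixels, amid what is visible of it).
- finder.cut_out(camera, label): "mask" (420x560 bool, what is visible of it) and "location" ([column, row] in pixels, amid what is visible of it).
- finder.place_of(camera, label): "location" ([column, row] in pixels: a listed point, or the origin of a listed thing).
The state is a dict: "time_s": time; "joint_pos": joint angles; "qvel": joint speeds; "joint_torque": joint torques, N m; "ee_pos": TCP position; "tool_rot": TCP orientation; "force": force on the tool from outside, world axes, zero at the start; "moment": the same for the moment, N m; "grip_width": finger opening in m; "gripper_force": force on a finger pad.
Only numpy, scipy, OpenCV 4.12 (cv2) and the standard library are available. Lean on these libraries where they do the work, as an engineer would, in place of code of your own. Each camera call takes 0.05 s, during which the arm holds its last target. There are 200 camera calls.

## Task

Put the specimen tube away dry: press down the free edge of the clear lid of the small white push-to-open box so that its catch lets go and the lid swings open, take out the tube, and lay it down (do not drop it) in the two V rests inside the grey dry case. Then swing the case's lid shut onto its rubber seal and turn the T-handle on it a full quarter turn clockwise, so that the latch draws the lid tight. Leave the other things on the desk where they are.

Things in the scene. Friction and masses are not known exactly. Their poses are not given: they have to be found in the camera images.
- box: Small white box, fixed: 150 x 150 mm, rim 55 mm high, walls 5 mm. Origin at the centre of its underside, z up. Its clear lid is hinged along its -y side; catch and free edge at its +y side. Inside, the tube lies along the box's x in two V rests (8 mm thick, 30 mm either side of the middle, 30 mm high, 33 mm across); between them fingers may go 20 mm below the tube's centre.
- box_lid (a joint): Angle of the box's clear lid (150 x 154 mm, 5 mm thick) about its hinge, 63 mm above the desk. 0 = shut, held by the catch, 8 mm above the rim. Pushed down to about -0.03 (stop at -0.052) the catch lets go for good; once the finger leaves, a spring swings the lid up and right over, away from the catch side, in about 2 s, to lie back at about 3.0. Keep out of its way.
- press_spot (a point): Where to press the box's lid: on its top face, in the middle of the free edge, 14 mm in from that edge, about 69 mm above the desk while shut. It turns with the lid. Pressing it 4 to 6 mm down (stop at 7 mm) takes about 6 N and lets the catch go.
- tube_mid (a point): Centre of the specimen tube: clear tube with an orange cap, 24 mm in diameter throughout, 85 mm long, 20 to 45 g, lying in the box, its axis level. x along the tube, cap at +x. In the box its centre is 34 mm above the desk.
- case: Grey dry case, fixed: 200 mm (its x) by 180 mm (its y), rim 85 mm high, walls 6 mm. Origin at the centre of its underside, z up. Its lid is hinged along its +y side (hinge line along x at case y = +90 mm, z = 87 mm). A rubber seal runs round the mouth. A steel keeper sticks out 24 mm from the middle of the -y wall, just under the rim.
- case_cradle (a point): Where the tube's centre belongs in the case: over the middle of the floor, 35 mm above the desk. Two black V rests (8 mm thick, 30 mm high, 33 mm across) stand 30 mm either side of it along the case's y; the tube lies along the case's y, either way round. Axes are the case's. Between the rests, fingers may go 20 mm below the tube's centre.
- case_lid (a joint): Angle of the case's lid (grey plate 206 x 186 x 8 mm) about its hinge. 0 = drawn tight, level; grows as it opens; starts at 1.6 to 1.9, about upright. The stiff hinge stays where it is left and takes 3 to 6 N at the free edge. Pushed shut it springs back to rest on the seal at about 0.035, free edge 6 mm high; it must rest there for the latch to catch, and only the latch draws it to about 0.
- lid_edge (a point): Point on the lid's outer face (top when shut) to push it shut: 22 mm in from the free edge, 75 mm to the case's -x side of the T-handle's axis, clear of the handle. It is 165 mm from the hinge line along the plate and 8 mm out from the plate's underside, which passes through the hinge line. Axes: those of the lid, equal to the case's when shut; z is the outward normal.
- t_handle (a joint): Turn of the T-handle. 0 = unlatched, bar along the hinge line (the case's x); grows clockwise seen from above; stop at 1.571, bar square to the free edge: fully latched. Starts at 0 to 0.25. It stays where it is left; 2 to 6 N at the bar's end turns it, more as the seal is compressed. The latch catches only if the lid lies on the seal before the handle is turned.
- t_bar (a point): Centre of the T-handle's black bar, on the turning axis. The bar is 90 mm long, 14 mm wide and 14 mm high; its underside is 22 mm and its top 36 mm above the lid's outer face; steel stem below, 16 mm thick, 32 mm at its foot. x along the bar, z outward from the lid. The axis is 132 mm from the hinge line, in the middle of the case's x.
- tape: Bystander: yellow roll of tape lying flat, 66 mm across, 22 mm high.
- glue: Bystander: small glue jar, 34 mm across, 65 mm high.
- pen: Bystander: blue pen, 140 mm long, 10 mm thick, lying.
Not all that is in view belongs to the job. Several things have the shape of the box; the one meant has the colours described above.

How it is judged (in metres and radians):
On the way, in this order (a step that is already met when the one before it is completed fails the run):
1. the box's lid has been released and has swung open (past 2 rad) (value of joint box_lid above 2 rad), for 0.2 s.
2. the tube lies in the case's V rests, let go (x of tube_mid in the frame of case_cradle between -0.008 and 0.008 m and y of tube_mid in the frame of case_cradle between -0.022 and 0.022 m and z of tube_mid in the frame of case_cradle between -0.007 and 0.007 m and angle between the x axis of tube_mid and the y axis of case, either way round below 0.2 rad and contact force between tube and the fingers below 0.1 N and linear speed of tube below 0.05 m/s), for 0.2 s.
3. the case's lid has been swung down onto its seal (below 0.05 rad), T-handle still unlatched (value of joint case_lid below 0.05 rad and value of joint t_handle below 0.6 rad), for 0.1 s.
4. the T-handle is turned a quarter turn (over 1.45 rad) and the lid is drawn tight (below 0.015 rad) (value of joint t_handle above 1.45 rad and value of joint case_lid below 0.015 rad), for 0.2 s.
At the end, for the whole second after the job is handed in: The tube lies at rest in the case's two V rests (centre within 8 mm across, 22 mm along and 7 mm in height of the cradle point, axis within 0.2 rad of the case's y), the case's lid is drawn tight (under 0.015 rad) and its T-handle is fully turned (over 1.45 rad) (all of step 4 and x of tube_mid in the frame of case_cradle between -0.008 and 0.008 m and y of tube_mid in the frame of case_cradle between -0.022 and 0.022 m and z of tube_mid in the frame of case_cradle between -0.007 and 0.007 m and angle between the x axis of tube_mid and the y axis of case, either way round below 0.2 rad and linear speed of tube below 0.02 m/s); the robot touches nothing.
It fails at once if the tube is dropped: it moves faster than 0.8 m/s within the case's mouth (x of tube_mid in the frame of case between -0.1 and 0.1 m and y of tube_mid in the frame of case between -0.09 and 0.09 m and z of tube_mid in the frame of case below 0.085 m and linear speed of tube above 0.8 m/s).
It fails at once if a bystander (tape, glue jar, pen) is moved by more than 30 mm (distance of any of tape, glue, pen from where it was at the start of the episode above 0.03 m).
It also fails if it takes over 72 s, if anything falls off the work surface, if the arm or the gripper's body presses on something with over 40 N, if the wrist force passes 120 N, or if a joint passes its speed limit or range.

## Working session

There is one attempt and no reset: what is moved stays moved. The work goes in short steps, Python scripts to look and compute and a tool call to move; the robot and the scene stay as the last step left them, time stands still between calls to the robot, and variables do not carry over. Pictures are saved under pics/ and viewed, at most 10 in all, crops included, and the job is handed in when it is done.

Besides the shell and the picture viewer there is one more tool, called after "Request:" as name(argument=value, ...), one argument or row to a line, values as JSON. servo_tool: Moves the arm, as the interface text tells. Its arguments: {"type":"object","properties":{"deltas":{"type":"array","items":{"type":"array","items":{"type":"array","items":{"type":"number"}}}},"newtons":{"type":"number"}},"required":["deltas"]}

```bash
mkdir -p pics; ls
cat > h.py <<'E'
import numpy as np, cv2
from plant import ctrl, optics, finder
def snap(n,f=None):
    s=optics.snapshot(n)
    if f: cv2.imwrite('pics/'+f,s['color'][:,:,::-1])
    return s
def ray(s,px):
    K=s['mtx'];P=s['pose'];d=np.linalg.inv(K)@[px[0],px[1],1.]
    return P[:3,3],P[:3,:3]@(d*[1,-1,-1])
def atz(s,px,z):
    o,d=ray(s,px);return o+d*(z-o[2])/d[2]
def proj(s,p):
    P=s['pose'];c=P[:3,:3].T@(np.array(p)-P[:3,3]);v=s['mtx']@(c*[1,-1,-1]);return v[:2]/v[2]
E
python3 - <<'E'
from h import *
a=snap('top','t0.png');b=snap('side','s0.png')
for n,s in(('top',a),('side',b)):
    print(n,s['pose'].round(3).tolist(),s['mtx'].round(1).tolist(),[k for k in s])
    for l in ['box','press_spot','tube_mid','case','case_cradle','lid_edge','t_bar','tape','glue','pen']:
        print(l,[(np.round(r['location']).tolist(),round(r['p'],2)) for r in finder.place_of(n,l)[:4]])
img=np.hstack([a['color'],b['color']])[:,:,::-1]
E
```

```text
pics
top [[0.027, 0.986, -0.163, 0.326], [-0.999, 0.023, -0.03, -0.022], [-0.026, 0.164, 0.986, 0.978], [0.0, 0.0, 0.0, 1.0]] [[414.6, 0.0, 269.7], [0.0, 414.6, 221.1], [0.0, 0.0, 1.0]] ['color', 'mtx', 'pose']
box [([388.0, 340.0], 0.77), ([353.0, 202.0], 0.56)]
press_spot [([333.0, 186.0], 0.87), ([366.0, 337.0], 0.79)]
tube_mid []
case [([185.0, 212.0], 0.7), ([353.0, 203.0], 0.55)]
case_cradle [([185.0, 213.0], 0.87)]
lid_edge [([73.0, 227.0], 0.87)]
t_bar [([180.0, 211.0], 0.16)]
tape [([281.0, 200.0], 0.66)]
glue [([286.0, 135.0], 0.56)]
pen []
side [[-0.951, 0.209, -0.23, 0.256], [-0.311, -0.632, 0.71, 0.604], [0.003, 0.746, 0.666, 0.711], [0.0, 0.0, 0.0, 1.0]] [[414.4, 0.0, 285.2], [0.0, 414.4, 214.9], [0.0, 0.0, 1.0]] ['color', 'mtx', 'pose']
box [([400.0, 209.0], 0.97), ([278.0, 203.0], 0.7), ([308.0, 274.0], 0.58)]
press_spot [([396.0, 203.0], 0.89), ([260.0, 193.0], 0.78)]
tube_mid []
case [([227.0, 331.0], 0.88)]
case_cradle [([225.0, 324.0], 0.78)]
lid_edge [([223.0, 339.0], 0.83), ([191.0, 232.0], 0.57)]
t_bar [([169.0, 351.0], 0.56)]
tape [([250.0, 247.0], 0.66), ([227.0, 324.0], 0.51)]
glue [([190.0, 230.0], 0.59)]
pen [([310.0, 275.0], 0.79), ([168.0, 347.0], 0.65)]
```

View pics/t0.png

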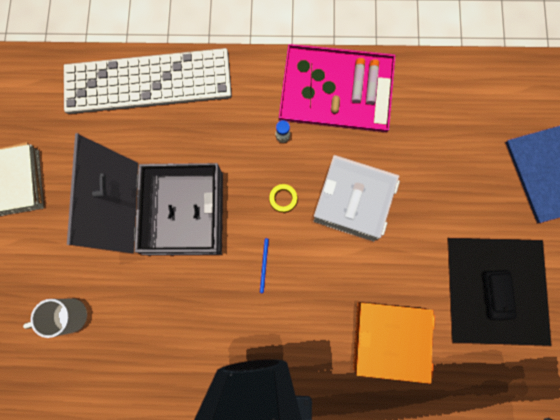

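View pics/s0.png

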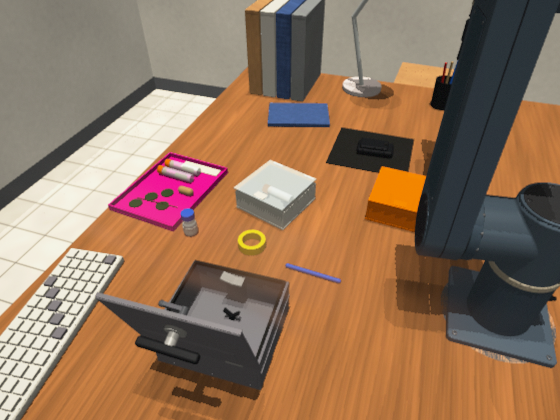

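The top view shows the white box at about (355,200), with its press spot at (333,186). The case is at (182,210) with its lid open to the left, the tape at (283,198), the glue at (283,131) and the pen at (264,265). The orange box is a look-alike. The side view agrees. Next I'll measure precisely.

```bash
cat > m.py <<'E'
from h import *
a=snap('top');b=snap('side')
def tri(pa,pb):
    (o1,d1),(o2,d2)=ray(a,pa),ray(b,pb)
    t=np.linalg.lstsq(np.c_[d1,-d2],o2-o1,rcond=None)[0]
    x,y=o1+d1*t[0],o2+d2*t[1];return (x+y)/2,np.linalg.norm(x-y)
pt=finder.place_of('top','press_spot');ps=finder.place_of('side','press_spot')
for p in pt:
  for q in ps:
    x,e=tri(p['location'],q['location']);print('press',x.round(4),round(e,4))
print('press@.069',atz(a,pt[0]['location'],.069).round(4))
for l in ['case_cradle','lid_edge','t_bar','case']:
  for p in finder.place_of('top',l)[:1]:
    for q in finder.place_of('side',l)[:2]:
      x,e=tri(p['location'],q['location']);print(l,x.round(4),round(e,4))
print('cradle@.035',atz(a,finder.place_of('top','case_cradle')[0]['location'],.035).round(4))
for l in ['box_lid','box','case','case_lid']:
  for r in finder.cut_out('top',l)[:3]:
    m=r['mask'].astype(np.uint8);c=cv2.findContours(m,0,2)[0]
    if not c: continue
    c=max(c,key=cv2.contourArea);R=cv2.minAreaRect(c);print(l,round(r['p'],2),R,cv2.approxPolyDP(c,5,True)[:,0].tolist())
im=a['color'][:,:,::-1]
cv2.imwrite('pics/z1.png',np.hstack([cv2.resize(im[125:265,60:240],None,fx=2.2*1.0,fy=2.2,interpolation=2),cv2.resize(im[125:265,270:410],None,fx=2.2,fy=2.2,interpolation=2)]))
E
python3 m.py
```

```text
press [ 0.2339 -0.203   0.0703] 0.0123
press [ 0.3783 -0.088   0.2044] 0.3187
press [ 0.3732 -0.074   0.2328] 0.277
press [ 0.5582 -0.1285  0.065 ] 0.0081
press [ 0.3659 -0.1239  0.185 ] 0.2611
press [ 0.5563 -0.1782  0.0229] 0.0507
press@.069 [ 0.2276 -0.2039  0.069 ]
case_cradle [0.5005 0.2115 0.0313] 0.0019
case_cradle [ 0.5624  0.2511 -0.0372] 0.1027
lid_edge [0.4241 0.3519 0.2406] 0.007
lid_edge [0.4584 0.3755 0.2242] 0.0607
case [0.5064 0.2128 0.0155] 0.0033
cradle@.035 [0.5008 0.2108 0.035 ]
box_lid 0.91 ((356.1548156738281, 196.20465087890625), (70.69117736816406, 66.99256896972656), 17.35402488708496) [[333, 157], [314, 216], [378, 237], [398, 176]]
box_lid 0.73 ((394.6683044433594, 342.8168640136719), (78.11042022705078, 73.33423614501953), 5.7105937004089355) [[361, 303], [355, 374], [429, 383], [432, 311]]
box 0.77 ((356.1054992675781, 199.51834106445312), (72.65614318847656, 72.44361877441406), 16.990825653076172) [[333, 156], [313, 222], [374, 241], [385, 229], [398, 176]]
box 0.57 ((394.0175476074219, 342.7198486328125), (79.7194595336914, 75.29059600830078), 3.5763344764709473) [[357, 304], [356, 374], [429, 382], [432, 311]]
box 0.29 ((99.0, 185.0), (22.0, 14.0), 90.0) [[103, 174], [93, 196], [106, 195]]
case 0.9 ((147.72560119628906, 198.46951293945312), (159.46310424804688, 112.7505874633789), 6.340191841125488) [[75, 135], [69, 245], [146, 255], [222, 252], [223, 184], [216, 165], [138, 163]]
case 0.52 ((98.5, 185.0), (22.0, 13.0), 90.0) [[103, 174], [94, 196], [105, 195]]
case_lid 0.69 ((103.4619369506836, 193.53298950195312), (66.97222900390625, 113.42530059814453), 4.085616588592529) [[76, 135], [68, 244], [132, 252], [136, 163]]
```

View pics/z1.png

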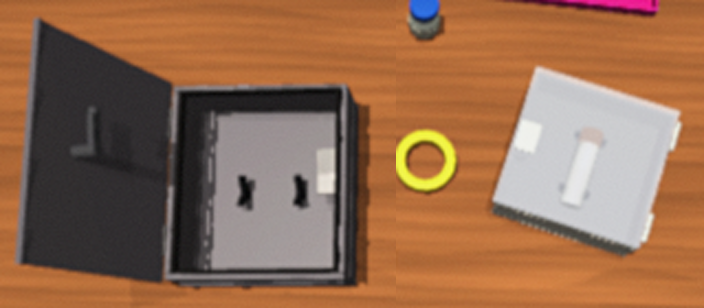

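The crop shows the case rim, with outer corners at about (138,165), (218,164), (222,254) and (135,254). The box's catch is on its left edge at (329,187), and the tube cap is toward the top.

```bash
cat > n.py <<'E'
from h import *
a=snap('top');b=snap('side')
q=[atz(a,p,.068)[:2] for p in [(333.5,156.5),(398.5,175.5),(379,237.5),(314,218)]]
q=np.array(q);c=q.mean(0);print('lid',q.round(4).tolist(),c.round(4))
e=lambda i,j:q[j]-q[i]
for i,j in((3,0),(2,1),(1,0),(2,3)): print(np.linalg.norm(e(i,j)).round(4),np.degrees(np.arctan2(*e(i,j)[::-1])).round(1))
print('press',[atz(a,r['location'],.069).round(4) for r in finder.place_of('top','press_spot')])
print('box org',[atz(a,r['location'],.0).round(4) for r in finder.place_of('top','box')])
q=np.array([atz(a,p,.085)[:2] for p in [(138,164.5),(218,164),(222,253.8),(135,254.5)]])
print('case',q.round(4).tolist(),q.mean(0).round(4))
for i,j in((3,0),(2,1),(1,0),(2,3)): print(np.linalg.norm(e(i,j)).round(4),np.degrees(np.arctan2(*e(i,j)[::-1])).round(1))
print('rests',[atz(a,p,.025).round(4) for p in [(245/2.2+60,192/2.2+125),(301/2.2+60,190/2.2+125)]])
for n,s in(('top',a),('side',b)):
  print([ (np.round(r['location'],1),r['p']) for r in finder.place_of(n,'case_cradle')[:1]], proj(s,[.5008,.2108,.035]))
s=ctrl.sense();print(s['time_s'],np.round(s['tool_rot'],3).tolist(),s['ee_pos'],s['force'])
E
python3 n.py
```

```text
lid [[0.6292, -0.1352], [0.5875, -0.281], [0.4459, -0.2352], [0.4861, -0.0923]] [ 0.5372 -0.1859]
0.1494 -16.7
0.1488 -17.9
0.1516 74.0
0.1484 74.3
press [array([ 0.5595, -0.1357,  0.069 ]), array([ 0.2265, -0.2022,  0.069 ])]
box org [array([ 0.5342, -0.1881,  0.    ]), array([ 0.2228, -0.2694,  0.    ])]
case [[0.5966, 0.3061], [0.6012, 0.1251], [0.3999, 0.1067], [0.3936, 0.2965]] [0.4978 0.2086]
0.2032 2.7
0.2021 5.2
0.1811 91.5
0.1899 91.9
rests [array([0.4997, 0.2396, 0.025 ]), array([0.5032, 0.1794, 0.025 ])]
[(array([183.5, 212.8]), 0.65)] [182.51930838 211.28127752]
[(array([225.6, 326.2]), 0.64)] [226.0218542  322.63222292]
2.2 [[0.967, 0.256, 0.0], [0.256, -0.967, -0.0], [-0.0, 0.0, -1.0]] [ 0.13436055 -0.50752699  0.20533011] [ 0.23873056 -0.17123857  0.17915933]
```

```bash
cat > g.py <<'E'
import sys
from h import *
from scipy.spatial.transform import Rotation as Ro
# usage: g.py x y z yaw  -> delta from measured pose (tool down, tool x at yaw deg)
def go(*args):
    s=ctrl.sense();R=np.array(s['tool_rot']);p=np.array(s['ee_pos'])
    print('t',round(s['time_s'],2),'p',p.round(4),'yaw',np.degrees(np.arctan2(R[1,0],R[0,0])).round(1),'F',np.round(s['force'],1),'w',round(s['grip_width'],4),'gf',np.round(s['gripper_force'],1),'j',np.round(s['joint_pos'],0))
    for x,y,z,w in args:
        T=(Ro.from_euler('z',w,degrees=True)*Ro.from_euler('x',180,degrees=True)).as_matrix()
        print(Ro.from_matrix(R.T@T).as_rotvec().round(4).tolist(),(R.T@(np.array([x,y,z])-p)*1000).round(1).tolist())
if __name__=='__main__':
    v=[float(k) for k in sys.argv[1:]];go(*[v[i:i+4] for i in range(0,len(v),4)])
E
python3 g.py .556 -.129 .205 -16.5 .556 -.129 .085 -16.5
```

```text
t 2.2 p [ 0.1344 -0.5075  0.2053] yaw 14.8 F [ 0.2 -0.2  0.2] w 0.0855 gf 0.0 j [-82.   3.   6.  93.  -0.  83.]
[0.0001, -0.0, 0.5468] [504.5, -258.0, 0.3]
[0.0001, -0.0, 0.5468] [504.5, -258.0, 120.3]
```

Request:
servo_tool(
  deltas=[
    [[0, 0, 0.547, 504.5, -258, 60, 0], [0, 0, 0.547, 504.5, -258, 60, 0], [0, 0, 0.547, 504.5, -258, 60, 0], [0, 0, 0.547, 504.5, -258, 60, 0], [0, 0, 0.547, 504.5, -258, 60, 0], [0, 0, 0.547, 504.5, -258, 60, 0], [0, 0, 0.547, 504.5, -258, 60, 0], [0, 0, 0.547, 504.5, -258, 60, 0], [0, 0, 0.547, 504.5, -258, 60, 0], [0, 0, 0.547, 504.5, -258, 60, 0], [0, 0, 0.547, 504.5, -258, 60, 0], [0, 0, 0.547, 504.5, -258, 60, 0], [0, 0, 0.547, 504.5, -258, 60, 0], [0, 0, 0.547, 504.5, -258, 60, 0], [0, 0, 0.547, 504.5, -258, 60, 0], [0, 0, 0.547, 504.5, -258, 60, 0], [0, 0, 0.547, 504.5, -258, 60, 0], [0, 0, 0.547, 504.5, -258, 120, 0], [0, 0, 0.547, 504.5, -258, 120, 0], [0, 0, 0.547, 504.5, -258, 120, 0]],
  ],
)

```text
time_s: 3.87
ee_pos: [0.5513, -0.1291, 0.0803]
tool_rot: [[0.958, -0.287, -0.009], [-0.287, -0.958, 0.003], [-0.01, -0.0, -1.0]]
force: [-0.7, 0.9, -0.9]
grip_width: 0.0003
gripper_force: 0.0
```

```bash
python3 - <<'E'
from h import *
s=snap('top','t1.png');
for n in('press_spot','box'):print(n,[(np.round(r['location']),r['p']) for r in finder.place_of('top',n)])
w=snap('wrist','w1.png')
for n in('press_spot','box'):print(n,[(np.round(r['location']),r['p'],atz(w,r['location'],.069 if n!='box' else 0).round(4)) for r in finder.place_of('wrist',n)])
E
python3 g.py .556 -.129 .064 -16.5
```

```text
press_spot [(array([366., 338.]), 0.67)]
box [(array([387., 342.]), 0.62)]
press_spot [(array([274., 232.]), 0.74, array([ 0.5592, -0.1266,  0.069 ]))]
box []
t 4.17 p [ 0.5574 -0.1301  0.088 ] yaw -16.6 F [0.  0.7 1.1] w 0.0002 gf 0.0 j [-20.  10.  -0.  80.  -0. 177.]
[0.0003, -0.0045, -0.0011] [-1.8, -0.6, 24.0]
```

View pics/w1.png

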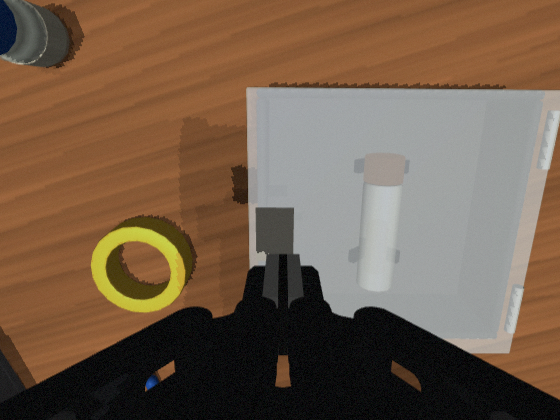

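The wrist view shows the closed fingers over the lid near its free edge (left edge at column 248). The tube lies at (381,222), pointing up in the picture. Next I press.

Request:
servo_tool(
  deltas=[
    [[0, 0, 0, 0, 0, 15, 0], [0, 0, 0, 0, 0, 18, 0], [0, 0, 0, 0, 0, 21, 0], [0, 0, 0, 0, 0, 23, 0], [0, 0, 0, 0, 0, 24, 0], [0, 0, 0, 0, 0, 24.5, 0], [0, 0, 0, 0, 0, 24.5, 0], [0, 0, 0, 0, 0, 24.5, 0]],
  ],
)

```text
time_s: 4.83
ee_pos: [0.5563, -0.1291, 0.0612]
tool_rot: [[0.959, -0.284, 0.0], [-0.284, -0.959, -0.0], [0.001, 0.0, -1.0]]
force: [-0.1, 0.3, -0.2]
grip_width: -0.0
gripper_force: 0.0
```

Request:
servo_tool(
  deltas=[
    [[0, 0, 0, 0, -30, -15, 0], [0, 0, 0, 0, -60, -40, 0], [0, 0, 0, 0, -80, -80, 50], [0, 0, 0, 0, -80, -110, 50], [0, 0, 0, 0, -80, -110, 50], [0, 0, 0, 0, -80, -110, 50], [0, 0, 0, 0, -80, -110, 50], [0, 0, 0, 0, -80, -110, 50], [0, 0, 0, 0, -80, -110, 50], [0, 0, 0, 0, -80, -110, 50], [0, 0, 0, 0, -80, -110, 50], [0, 0, 0, 0, -80, -110, 50], [0, 0, 0, 0, -80, -110, 50], [0, 0, 0, 0, -80, -110, 50], [0, 0, 0, 0, -80, -110, 50], [0, 0, 0, 0, -80, -110, 50], [0, 0, 0, 0, -80, -110, 50], [0, 0, 0, 0, -80, -110, 50], [0, 0, 0, 0, -80, -110, 50], [0, 0, 0, 0, -80, -110, 50]],
  ],
)

```text
time_s: 6.5
ee_pos: [0.5734, -0.0731, 0.1708]
tool_rot: [[0.968, -0.25, 0.004], [-0.25, -0.968, 0.018], [-0.0, -0.018, -1.0]]
force: [0.3, 0.7, -0.1]
grip_width: 0.0501
gripper_force: 0.0
```

```bash
python3 - <<'E'
from h import *
w=snap('wrist','w2.png')
for n in('tube_mid','press_spot'):print(n,[(np.round(r['location']),r['p'],atz(w,r['location'],.034).round(4)) for r in finder.place_of('wrist',n)])
for r in finder.cut_out('wrist','tube_mid')[:1]:
  m=r['mask'].astype(np.uint8);print(cv2.minAreaRect(np.argwhere(m)[:,::-1].astype(np.float32)),atz(w,r['location'],.04))
  ev=cv2.PCACompute2(np.argwhere(m)[:,::-1].astype(np.float32),None);c=ev[0][0];d=ev[1][0]*40
  A,B=atz(w,c+d,.042),atz(w,c-d,.042);print(c,np.degrees(np.arctan2(*(A-B)[1::-1])))
s=snap('top')
for n in('tube_mid',):print(n,[(np.round(r['location']),r['p'],atz(s,r['location'],.034).round(4)) for r in finder.place_of('top',n)])
E
python3 g.py .535 -.187 .1 -16.5
```

```text
tube_mid []
press_spot [(array([359., 197.]), 0.65, array([ 0.5481, -0.1311,  0.034 ]))]
tube_mid []
t 6.8 p [ 0.5733 -0.073   0.1708] yaw -14.5 F [0.5 0.2 0. ] w 0.0501 gf 0.0 j [-15.  10.  10.  90.   1. 180.]
[-0.0184, 0.0007, 0.0353] [-8.6, 121.2, 68.6]
```

View pics/w2.png

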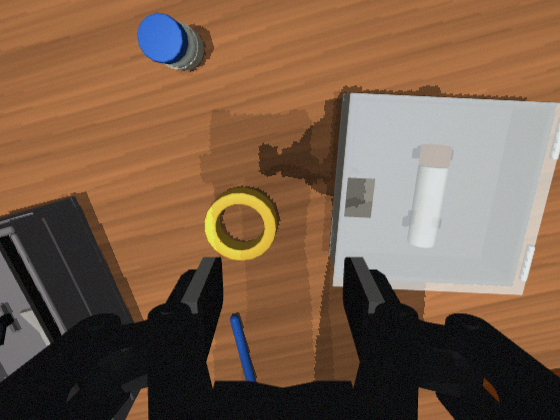

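Run:
```python
from h import *
w=snap('wrist');s=ctrl.sense();p=np.array(s['ee_pos'])
print('tcp px',proj(w,p),'campos',w['pose'][:3,3],'tilt',w['pose'][:3,2], 'rel',np.array(s['tool_rot']).T@(w['pose'][:3,3]-p))
for z in(.05,.06,.069,.08): print(z,atz(w,(360,197),z).round(4))
# box corners lid in wrist view
for px in[(346,93),(335,285),(556,102),(523,293)]: print(px,atz(w,px,.068).round(4),atz(w,px,.055).round(4))
b=snap('side','s1.png');print('side',[(np.round(r['location'],1),r['p']) for r in finder.place_of('side','press_spot')])
for q in finder.place_of('side','press_spot'):
  (o1,d1),(o2,d2)=ray(w,(360,197)),ray(b,q['location'])
  t=np.linalg.lstsq(np.c_[d1,-d2],o2-o1,rcond=None)[0];print((o1+d1*t[0]).round(4),(o2+d2*t[1]).round(4))
cv2.imwrite('pics/s1z.png',cv2.resize(b['color'][140:240,210:340,::-1],None,fx=5,fy=5,interpolation=2))
```

```text
tcp px [282.50502274 248.82722396] campos [ 0.64194085 -0.09389976  0.33980325] tilt [ 0.2686705  -0.08701613  0.95929368] rel [ 7.15654888e-02 -8.77836801e-05 -1.69029159e-01]
0.05 [ 0.5527 -0.1297  0.05  ]
0.06 [ 0.5558 -0.1285  0.06  ]
0.069 [ 0.5586 -0.1273  0.069 ]
0.08 [ 0.5619 -0.126   0.08  ]
(346, 93) [ 0.6343 -0.1325  0.068 ] [ 0.6339 -0.1343  0.055 ]
(335, 285) [ 0.4908 -0.0937  0.068 ] [ 0.4835 -0.0937  0.055 ]
(556, 102) [ 0.5922 -0.2721  0.068 ] [ 0.5898 -0.2806  0.055 ]
(523, 293) [ 0.4475 -0.239   0.068 ] [ 0.4382 -0.2459  0.055 ]
side [(array([257.5, 195. ]), 0.84), (array([396.4, 205.2]), 0.55)]
[ 0.5601 -0.1267  0.074 ] [ 0.5635 -0.1241  0.0726]
[ 0.5246 -0.141  -0.0413] [ 0.2357 -0.2121  0.0564]
```

View pics/s1z.png

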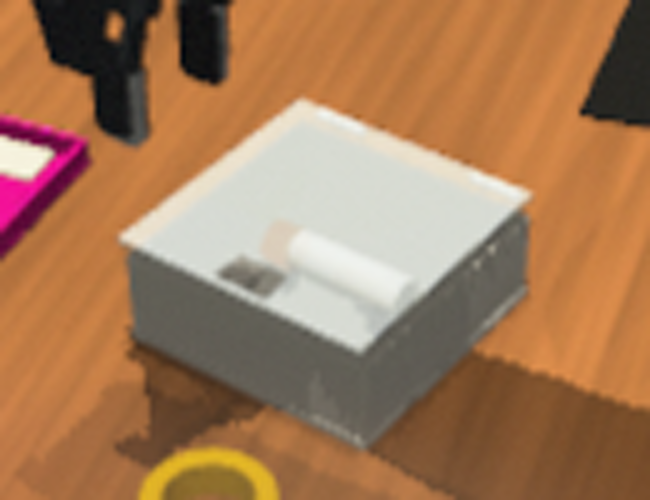

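The lid is still shut and the press showed no force: the grey pad is at (360,197) in the wrist view, and the lid sits over the rim in the side crop. Joint 6 also stopped at its limit. I'll press again in smaller steps and watch the force.

```bash
python3 g.py .558 -.128 .12 -14 .558 -.128 .075 -14
```

```text
t 7.0 p [ 0.5733 -0.0731  0.1708] yaw -14.5 F [0.  0.3 0.1] w 0.05 gf 0.0 j [-15.  10.  10.  90.   1. 180.]
[-0.0184, 0.0003, -0.0084] [-1.1, 57.9, 49.7]
[-0.0184, 0.0003, -0.0084] [-1.1, 58.8, 94.7]
```

Request:
servo_tool(
  deltas=[
    [[-0.018, 0, 0.01, -1, 58, 50, 0], [-0.018, 0, 0.01, -1, 58, 50, 0], [-0.018, 0, 0.01, -1, 58, 94, 0], [-0.018, 0, 0.01, -1, 58, 94, 0], [-0.018, 0, 0.01, -1, 58, 94, 0], [-0.018, 0, 0.01, -1, 58, 94, 0], [-0.018, 0, 0.01, -1, 58, 94, 0], [-0.018, 0, 0.01, -1, 58, 94, 0], [-0.018, 0, 0.01, -1, 58, 94, 0]],
  ],
)

```text
time_s: 7.75
ee_pos: [0.5609, -0.1277, 0.0792]
tool_rot: [[0.966, -0.259, 0.005], [-0.259, -0.966, -0.002], [0.006, 0.0, -1.0]]
force: [0.2, -0.7, -0.0]
grip_width: -0.0003
gripper_force: 0.0
```

Request:
servo_tool(
  deltas=[
    [[0, 0, 0, 0, 0, 3, 0], [0, 0, 0, 0, 0, 6, 0], [0, 0, 0, 0, 0, 9, 0], [0, 0, 0, 0, 0, 9, 0]],
  ],
)

```text
time_s: 8.08
ee_pos: [0.5576, -0.127, 0.0657]
tool_rot: [[0.966, -0.26, -0.002], [-0.26, -0.966, 0.001], [-0.002, -0.001, -1.0]]
force: [0.9, 0.5, -0.1]
grip_width: 0.0
gripper_force: 0.0
```

Request:
servo_tool(
  deltas=[
    [[0, 0, 0, 0, 0, 2, 0], [0, 0, 0, 0, 0, 2, 0], [0, 0, 0, 0, 0, 2, 0]],
  ],
)

```text
time_s: 8.33
ee_pos: [0.558, -0.1272, 0.0644]
tool_rot: [[0.966, -0.26, -0.001], [-0.26, -0.966, 0.001], [-0.001, -0.0, -1.0]]
force: [0.6, 0.3, 0.0]
grip_width: 0.0001
gripper_force: 0.0
```

Request:
servo_tool(
  deltas=[
    [[0, 0, 0, 0, 0, 2, 0], [0, 0, 0, 0, 0, 4, 0], [0, 0, 0, 0, 0, 4, 0]],
  ],
)

```text
time_s: 8.58
ee_pos: [0.558, -0.1272, 0.0602]
tool_rot: [[0.966, -0.26, -0.001], [-0.26, -0.966, 0.001], [-0.001, -0.0, -1.0]]
force: [-0.3, 1.0, -0.7]
grip_width: 0.0002
gripper_force: 0.0
```

Request:
servo_tool(
  deltas=[
    [[0, 0, 0, 0, 0, 2, 0], [0, 0, 0, 0, 0, 2, 0], [0, 0, 0, 0, 0, 2, 0]],
  ],
)

```text
time_s: 8.83
ee_pos: [0.5581, -0.1272, 0.0586]
tool_rot: [[0.966, -0.26, -0.001], [-0.26, -0.966, 0.001], [-0.001, -0.0, -1.0]]
force: [-0.2, -0.1, 0.6]
grip_width: -0.0001
gripper_force: 0.0
```

Run:
```python
from h import *
b=snap('side');w=snap('wrist')
t=ctrl.sense()['ee_pos'];print(proj(b,t),proj(w,t))
A=cv2.resize(b['color'][120:240,210:340,::-1],(430,397),interpolation=2);B=w['color'][90:390,200:480,::-1]
B=cv2.resize(B,(370,397));cv2.imwrite('pics/c3.png',np.hstack([A,B]))
```

```text
[260.17546169 198.98251997] [282.51439423 248.74838475]
```

View pics/c3.png

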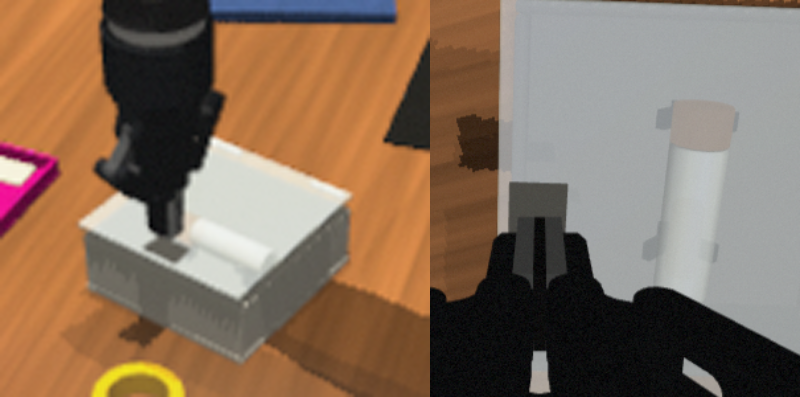

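The fingertips still hover just above the lid: in the crop the tip is at row 237, while the TCP projects to row 261. I'll keep going down until there is force.

Request:
servo_tool(
  deltas=[
    [[0, 0, 0, 0, 0, 2, 0], [0, 0, 0, 0, 0, 3, 0], [0, 0, 0, 0, 0, 3, 0]],
  ],
)

```text
time_s: 9.18
ee_pos: [0.558, -0.1272, 0.0554]
tool_rot: [[0.966, -0.26, -0.001], [-0.26, -0.966, 0.001], [-0.001, -0.0, -1.0]]
force: [0.1, 0.1, -0.4]
grip_width: -0.0002
gripper_force: 0.0
```

Request:
servo_tool(
  deltas=[
    [[0, 0, 0, 0, 0, 2, 0], [0, 0, 0, 0, 0, 2, 0], [0, 0, 0, 0, 0, 2, 0]],
  ],
)

```text
time_s: 9.43
ee_pos: [0.5581, -0.1272, 0.0535]
tool_rot: [[0.966, -0.26, -0.001], [-0.26, -0.966, 0.001], [-0.001, -0.0, -1.0]]
force: [-0.0, -0.4, 0.1]
grip_width: 0.0
gripper_force: 0.0
```

Request:
servo_tool(
  deltas=[
    [[0, 0, 0, 0, 0, 2, 0], [0, 0, 0, 0, 0, 2, 0], [0, 0, 0, 0, 0, 2, 0]],
  ],
)

```text
time_s: 9.68
ee_pos: [0.5581, -0.1272, 0.0516]
tool_rot: [[0.966, -0.26, -0.001], [-0.26, -0.966, 0.001], [-0.001, -0.0, -1.0]]
force: [-0.6, -0.5, -0.7]
grip_width: -0.0
gripper_force: 0.0
```

Request:
servo_tool(
  deltas=[
    [[0, 0, 0, 0, 0, 2, 0], [0, 0, 0, 0, 0, 2, 0], [0, 0, 0, 0, 0, 2, 0]],
  ],
)

```text
time_s: 9.93
ee_pos: [0.5581, -0.1272, 0.0496]
tool_rot: [[0.966, -0.26, -0.001], [-0.26, -0.966, 0.001], [-0.001, -0.0, -1.0]]
force: [-0.2, 0.1, -0.5]
grip_width: -0.0001
gripper_force: 0.0
```

Request:
servo_tool(
  deltas=[
    [[0, 0, 0, 0, 0, 2, 0], [0, 0, 0, 0, 0, 2, 0], [0, 0, 0, 0, 0, 2, 0]],
  ],
)

```text
time_s: 10.18
ee_pos: [0.5581, -0.1272, 0.0476]
tool_rot: [[0.966, -0.26, -0.001], [-0.26, -0.966, 0.001], [-0.001, -0.0, -1.0]]
force: [-1.1, 1.0, -0.6]
grip_width: -0.0
gripper_force: 0.0
```

Run:
```python
from h import *
b=snap('side');s=ctrl.sense();t=np.array(s['ee_pos']);R=np.array(s['tool_rot']);print(t,s['force'],proj(b,t),[proj(b,t+[0,0,k]).round(1) for k in (.01,.02,.03)])
print(np.round(s['joint_pos'],2),[float(x) for x in np.round(R[:,2],4)])
print([(np.round(r['location'],1),r['p']) for r in finder.place_of('side','press_spot')])
cv2.imwrite('pics/c4.png',cv2.resize(b['color'][140:240,210:340,::-1],None,fx=6,fy=6,interpolation=2))
```

```text
[ 0.55821475 -0.12724965  0.04767062] [-0.20814411  0.81951987  0.06282157] [260.3749086  202.46435963] [array([260.2, 199.4]), array([260.1, 196.2]), array([259.9, 193. ])]
[-1.9560e+01  1.1130e+01 -3.1500e+00  7.5750e+01  2.0000e-02  1.7549e+02] [-0.0005, 0.0005, -1.0]
[(array([258.6, 193. ]), 0.9), (array([397.9, 203. ]), 0.74)]
```

View pics/c4.png

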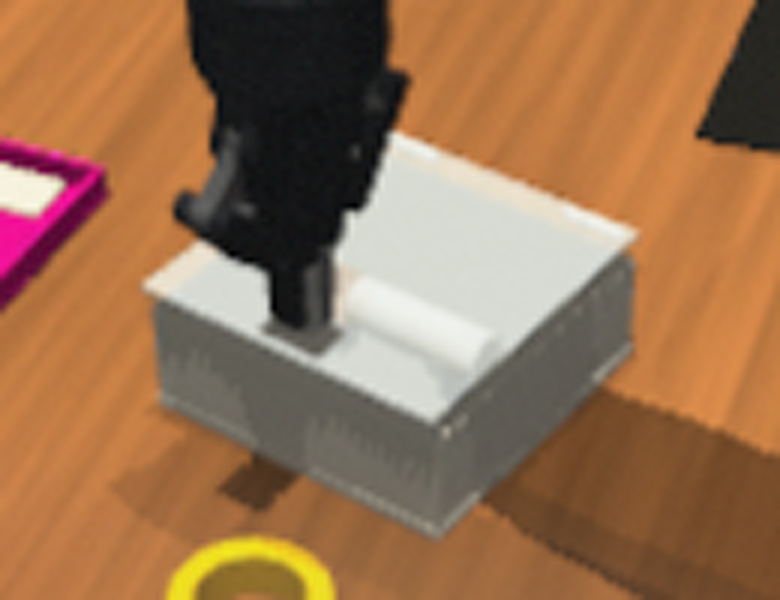

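The tip now sits close above the pad at about (260,194), while the reported TCP projects to (260,202). So the real tip is roughly 25 mm above the reported TCP. I'll go on to contact, which gives the offset.

Request:
servo_tool(
  deltas=[
    [[0, 0, 0, 0, 0, 2, 0], [0, 0, 0, 0, 0, 2, 0], [0, 0, 0, 0, 0, 2, 0]],
  ],
)

```text
time_s: 10.53
ee_pos: [0.5581, -0.1272, 0.0456]
tool_rot: [[0.966, -0.26, -0.001], [-0.26, -0.966, 0.001], [-0.001, -0.0, -1.0]]
force: [-0.1, 0.0, -0.3]
grip_width: 0.0
gripper_force: 0.0
```

Request:
servo_tool(
  deltas=[
    [[0, 0, 0, 0, 0, 2, 0], [0, 0, 0, 0, 0, 2, 0], [0, 0, 0, 0, 0, 2, 0]],
  ],
)

```text
time_s: 10.78
ee_pos: [0.5581, -0.1272, 0.0436]
tool_rot: [[0.966, -0.26, -0.001], [-0.26, -0.966, 0.001], [-0.001, -0.0, -1.0]]
force: [0.2, 1.0, 0.7]
grip_width: -0.0
gripper_force: 0.0
```

Request:
servo_tool(
  deltas=[
    [[0, 0, 0, 0, 0, 2, 0], [0, 0, 0, 0, 0, 2, 0], [0, 0, 0, 0, 0, 2, 0]],
  ],
)

```text
time_s: 11.03
ee_pos: [0.5584, -0.1273, 0.0419]
tool_rot: [[0.966, -0.26, -0.0], [-0.26, -0.966, 0.0], [-0.0, -0.0, -1.0]]
force: [1.3, -0.1, 2.0]
grip_width: 0.0003
gripper_force: 0.4
```

Run:
```python
from h import *
w=snap('wrist');s=ctrl.sense();t=np.array(s['ee_pos'])
print([proj(w,t+[0,0,k]).round(1) for k in (0,.01,.02,.025,.03)])
```

```text
[array([282.5, 248.9]), array([282.5, 257.3]), array([282.5, 266.8]), array([282.5, 272. ]), array([282.5, 277.5])]
```

Contact comes at a reported z of about 0.042, so the true tip is about 26.5 mm above the reported TCP, and I'll carry that offset. Pressing 5.5 mm further.

Request:
servo_tool(
  deltas=[
    [[0, 0, 0, 0, 0, 2, 0], [0, 0, 0, 0, 0, 3.5, 0], [0, 0, 0, 0, 0, 4.5, 0], [0, 0, 0, 0, 0, 5, 0], [0, 0, 0, 0, 0, 5, 0], [0, 0, 0, 0, 0, 5, 0]],
  ],
)

```text
time_s: 11.58
ee_pos: [0.5588, -0.1274, 0.0397]
tool_rot: [[0.966, -0.26, 0.001], [-0.26, -0.966, -0.0], [0.002, -0.0, -1.0]]
force: [-3.5, 1.1, 11.4]
grip_width: 0.0003
gripper_force: 5.6
```

Request:
servo_tool(
  deltas=[
    [[0, 0, 0, 0, 0, 1.5, 0], [0, 0, 0, 0, 0, 2.5, 0], [0, 0, 0, 0, 0, 2.5, 0]],
  ],
)

```text
time_s: 11.83
ee_pos: [0.5593, -0.1276, 0.0375]
tool_rot: [[0.966, -0.26, 0.003], [-0.26, -0.966, -0.001], [0.003, 0.0, -1.0]]
force: [-3.1, 1.4, 11.1]
grip_width: 0.0
gripper_force: 5.2
```

Request:
servo_tool(
  deltas=[
    [[0, 0, -0.1, 0, -25, -20, 0], [0, 0, -0.15, 0, -40, -55, 0], [0, 0, -0.15, 0, -40, -95, 0], [0, 0, -0.15, 0, -40, -130, 0], [0, 0, -0.15, 0, -40, -130, 0], [0, 0, -0.15, 0, -40, -130, 0], [0, 0, -0.15, 0, -40, -130, 0], [0, 0, -0.15, 0, -40, -130, 0], [0, 0, -0.15, 0, -40, -130, 45], [0, 0, -0.15, 0, -40, -130, 45], [0, 0, -0.15, 0, -40, -130, 45], [0, 0, -0.15, 0, -40, -130, 45], [0, 0, -0.15, 0, -40, -130, 45], [0, 0, -0.15, 0, -40, -130, 45], [0, 0, -0.15, 0, -40, -130, 45], [0, 0, -0.15, 0, -40, -130, 45], [0, 0, -0.15, 0, -40, -130, 45], [0, 0, -0.15, 0, -40, -130, 45], [0, 0, -0.15, 0, -40, -130, 45], [0, 0, -0.15, 0, -40, -130, 45]],
  ],
)

```text
time_s: 13.5
ee_pos: [0.5687, -0.0887, 0.1643]
tool_rot: [[0.994, -0.112, -0.0], [-0.112, -0.994, 0.0], [-0.0, -0.0, -1.0]]
force: [-0.1, 0.2, 0.0]
grip_width: 0.0451
gripper_force: 0.0
```

```bash
cat > tube.py <<'E'
from h import *
def tube(cam,z=.034,f=None):
  w=snap(cam,f);out=[]
  for r in finder.place_of(cam,'tube_mid')[:2]: print(cam,'tube_mid',np.round(r['location']),round(r['p'],2),atz(w,r['location'],z).round(4))
  for r in finder.cut_out(cam,'tube_mid')[:2]:
    q=np.argwhere(r['mask'])[:,::-1].astype(np.float32);c,_,_=cv2.minAreaRect(q)
    ev=cv2.PCACompute2(q,None);c=ev[0][0];d=ev[1][0]*25
    A,B=atz(w,c+d,z),atz(w,c-d,z);print(cam,'mask',round(r['p'],2),len(q),c.round(1),atz(w,c,z).round(4),'axis deg',np.degrees(np.arctan2(*(A-B)[1::-1])).round(1))
if __name__=='__main__':
  tube('wrist',f='w5.png');tube('top');tube('side',f='s5.png')
E
python3 tube.py;python3 g.py .535 -.187 .1 -16.5
```

```text
wrist tube_mid [404. 212.] 0.69 [ 0.5356 -0.1881  0.034 ]
wrist mask 0.79 2994 [403.9 211.6] [ 0.536  -0.1878  0.034 ] axis deg 163.0
wrist mask 0.63 13245 [ 33.8 272.8] [0.5157 0.1385 0.034 ] axis deg 165.1
side tube_mid [278. 195.] 0.55 [ 0.5318 -0.1852  0.034 ]
side mask 0.73 505 [251.7 241.2] [ 0.5347 -0.0071  0.034 ] axis deg -153.3
side mask 0.56 260 [277.9 193.2] [ 0.5342 -0.1918  0.034 ] axis deg 164.1
t 13.95 p [ 0.5687 -0.0887  0.1643] yaw -6.5 F [-0.6 -0.4 -1. ] w 0.0452 gf 0.0 j [-16.  10.   9.  89.   0. 171.]
[-0.0004, 0.0004, 0.1753] [-22.4, 101.5, 64.3]
```

```bash
python3 - <<'E'
from h import *
snap('top');snap('side')
for n in('top','side'):
  for r in finder.cut_out(n,'box_lid')[:3]:
    q=np.argwhere(r['mask'])[:,::-1];print(n,round(r['p'],2),len(q),np.round(r['location']),q.min(0),q.max(0))
E
python3 g.py .5357 -.1877 .06 -16.8 .5357 -.1877 -.0105 -16.8
```

```text
top 0.61 4814 [422. 218.] [381 177] [466 259]
top 0.58 5435 [396. 343.] [356 303] [432 383]
side 0.96 2291 [401. 190.] [368 167] [438 214]
side 0.62 2035 [307. 157.] [272 131] [344 179]
t 14.15 p [ 0.5687 -0.0887  0.1643] yaw -6.5 F [-0.3  0.1 -0.9] w 0.0452 gf 0.0 j [-16.  10.   9.  89.   0. 171.]
[-0.0004, 0.0004, 0.1805] [-21.6, 102.1, 104.2]
[-0.0004, 0.0004, 0.1805] [-21.6, 102.2, 174.7]
```

The lid mask has moved beyond the hinge, from (356,196) to (422,218) in the top view, so it is open. Next I grasp the tube.

Request:
servo_tool(
  deltas=[
    [[0, 0, 0.18, -21.5, 102, 60, 45], [0, 0, 0.18, -21.5, 102, 60, 45], [0, 0, 0.18, -21.5, 102, 60, 45], [0, 0, 0.18, -21.5, 102, 90, 45], [0, 0, 0.18, -21.5, 102, 120, 45], [0, 0, 0.18, -21.5, 102, 135, 45], [0, 0, 0.18, -21.5, 102, 150, 45], [0, 0, 0.18, -21.5, 102, 150, 45], [0, 0, 0.18, -21.5, 102, 150, 45], [0, 0, 0.18, -21.5, 102, 150, 45]],
  ],
)

```text
time_s: 14.98
ee_pos: [0.5366, -0.1879, 0.0154]
tool_rot: [[0.958, -0.288, 0.001], [-0.288, -0.958, -0.0], [0.001, -0.0, -1.0]]
force: [0.6, -0.6, -0.1]
grip_width: 0.0455
gripper_force: 0.0
```

```bash
python3 - <<'E'
from h import *
w=snap('wrist','w6.png')
E
python3 g.py .5357 -.1877 -.0105 -16.8
```

```text
t 15.03 p [ 0.5371 -0.1881  0.016 ] yaw -16.8 F [ 0.1 -0.2  0. ] w 0.0451 gf 0.0 j [-26.  12.  -6.  72.   0. 171.]
[0.0001, -0.0024, 0.0006] [-1.5, 0.0, 26.5]
```

View pics/w6.png

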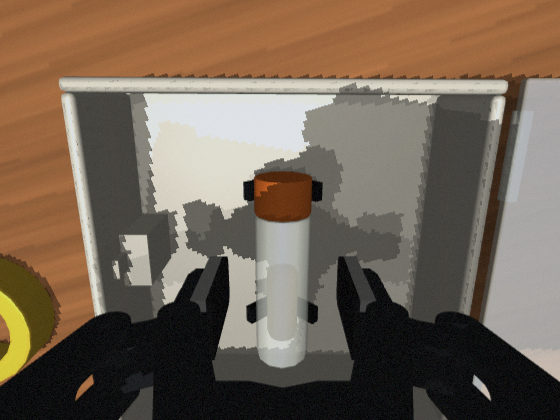

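The lid is open, and the fingers (columns 225 and 343) straddle the tube (column 282) with its orange cap at the top. Going down to close.

Request:
servo_tool(
  deltas=[
    [[0, 0, 0, -1, 0, 10, 45], [0, 0, 0, -1, 0, 20, 45], [0, 0, 0, -1, 0, 25, 45], [0, 0, 0, -1, 0, 25, 45], [0, 0, 0, -1, 0, 25, 45]],
  ],
)

```text
time_s: 15.45
ee_pos: [0.534, -0.1868, -0.0118]
tool_rot: [[0.957, -0.288, -0.002], [-0.288, -0.957, 0.001], [-0.002, -0.001, -1.0]]
force: [0.2, 0.1, 0.2]
grip_width: 0.0449
gripper_force: 0.0
```

Request:
servo_tool(
  deltas=[
    [[0, 0, 0, 0, 0, 0, 20], [0, 0, 0, 0, 0, 0, 15], [0, 0, 0, 0, 0, 0, 15], [0, 0, 0, 0, 0, 0, 15], [0, 0, 0, 0, 0, 0, 15], [0, 0, 0, 0, 0, 0, 15], [0, 0, 0, 0, 0, 0, 15], [0, 0, 0, 0, 0, 0, 15]],
  ],
  newtons=25,
)

```text
time_s: 16.12
ee_pos: [0.5352, -0.1873, -0.0103]
tool_rot: [[0.957, -0.289, 0.001], [-0.289, -0.957, 0.0], [0.0, -0.0, -1.0]]
force: [1.4, 0.5, 1.3]
grip_width: 0.0234
gripper_force: 24.7
```

Request:
servo_tool(
  deltas=[
    [[0, 0, 0, 0, 0, -35, 15], [0, 0, 0, 0, 0, -75, 15], [0, 0, 0, 0, 0, -115, 15], [0, 0, 0, 0, 0, -155, 15], [0, 0, 0, 0, 0, -170, 15], [0, 0, 0, 0, 0, -170, 15]],
  ],
)

```text
time_s: 16.62
ee_pos: [0.538, -0.1892, 0.1658]
tool_rot: [[0.957, -0.289, 0.01], [-0.289, -0.957, -0.005], [0.011, 0.002, -1.0]]
force: [0.6, -0.5, 0.9]
grip_width: 0.0231
gripper_force: 24.6
```

```bash
python3 g.py .5005 .2105 .16 93.3
python3 - <<'E'
from tube import *
tube('wrist',.214)
# refine case pose
from h import *
a=snap('top')
for n in('top','side'):
  s=a if n=='top' else snap('side')
  for l,z in(('case_cradle',.035),('case',0)):
    print(n,l,[(np.round(r['location'],1).tolist(),round(r['p'],2),atz(s,r['location'],z).round(4)) for r in finder.place_of(n,l)[:2]])
E
```

```text
t 16.62 p [ 0.538  -0.1892  0.1658] yaw -16.8 F [ 0.6 -0.5  0.9] w 0.0231 gf 24.6 j [-26.   8.   7.  88.  -0. 171.]
[0.0117, -0.0052, -1.9213] [-151.4, -371.9, 3.4]
wrist tube_mid [285. 294.] 0.78 [ 0.5398 -0.1906  0.214 ]
wrist mask 0.61 13023 [282.3 279.8] [ 0.5456 -0.1913  0.214 ] axis deg 163.1
wrist mask 0.39 64751 [385.7 182.4] [ 0.5698 -0.2346  0.214 ] axis deg -113.9
top case_cradle [([182.4, 212.7], 0.69, array([0.4974, 0.2109, 0.035 ]))]
top case [([186.6, 213.7], 0.77, array([0.5016, 0.2092, 0.    ]))]
side case_cradle [([228.7, 324.5], 0.73, array([0.4943, 0.213 , 0.035 ]))]
side case [([224.5, 332.7], 0.8, array([0.5069, 0.2123, 0.    ]))]
```

Request:
servo_tool(
  deltas=[
    [[0, 0, -0.12, -15, -37, 0, 15], [0, 0, -0.24, -30, -74, 0, 15], [0, 0, -0.36, -44, -111, 0, 15], [0, 0, -0.48, -58, -148, 0, 15], [0, 0, -0.6, -74, -185, 0, 15], [0, 0, -0.72, -89, -222, 0, 15], [0, 0, -0.84, -104, -259, 0, 15], [0, 0, -0.96, -118, -296, 0, 15], [0, 0, -1.08, -133, -333, 0, 15], [0, 0, -1.2, -148, -370, 0, 15], [0, 0, -1.32, -148, -370, 0, 15], [0, 0, -1.44, -148, -370, 0, 15], [0, 0, -1.56, -148, -370, 0, 15], [0, 0, -1.68, -148, -370, 0, 15], [0, 0, -1.8, -148, -370, 0, 15], [0, 0, -1.92, -148, -370, 0, 15], [0, 0, -1.92, -148, -370, 0, 15], [0, 0, -1.92, -148, -370, 0, 15]],
  ],
)

```text
time_s: 18.57
ee_pos: [0.4997, 0.2096, 0.1589]
tool_rot: [[-0.053, 0.999, -0.001], [0.999, 0.053, 0.0], [0.0, -0.001, -1.0]]
force: [-0.5, 0.4, 0.5]
grip_width: 0.0229
gripper_force: 24.7
```

```bash
python3 g.py .5 .2105 .06 93.3
python3 - <<'E'
from h import *
w=snap('wrist','w7.png')
for l,z in(('case_cradle',.035),('case',0),('tube_mid',.204)):
    print(l,[(np.round(r['location'],1).tolist(),round(r['p'],2),atz(w,r['location'],z).round(4)) for r in finder.place_of('wrist',l)[:2]])
E
```

```text
t 18.57 p [0.4997 0.2096 0.1589] yaw 93.1 F [-0.5  0.4  0.5] w 0.0229 gf 24.7 j [ 16.   5.   3.  88.   0. 103.]
[-0.0011, -0.0003, -0.0041] [0.9, 0.5, 98.9]
case_cradle [([283.9, 184.6], 0.91, array([0.5005, 0.2129, 0.035 ]))]
case [([283.7, 175.6], 0.59, array([0.5005, 0.2129, 0.    ]))]
tube_mid [([283.4, 294.4], 0.81, array([0.4998, 0.2105, 0.204 ]))]
```

View pics/w7.png

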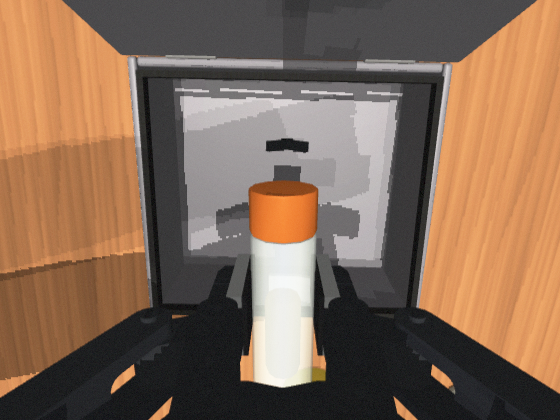

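The tube (column 283) lines up with the black rest at (287,147), inside the case's mouth. Lowering now.

Request:
servo_tool(
  deltas=[
    [[0, 0, 0, 2, 0.8, 30, 15], [0, 0, 0, 2, 0.8, 65, 15], [0, 0, 0, 2, 0.8, 100, 15], [0, 0, 0, 2, 0.8, 130, 15], [0, 0, 0, 2, 0.8, 145, 15], [0, 0, 0, 2, 0.8, 152, 15], [0, 0, 0, 2, 0.8, 157, 15], [0, 0, 0, 2, 0.8, 161, 15], [0, 0, 0, 2, 0.8, 164, 15], [0, 0, 0, 2, 0.8, 166, 15], [0, 0, 0, 2, 0.8, 166, 15], [0, 0, 0, 2, 0.8, 166, 15]],
  ],
)

```text
time_s: 19.77
ee_pos: [0.5014, 0.212, -0.0056]
tool_rot: [[-0.056, 0.998, 0.001], [0.998, 0.056, 0.001], [0.001, 0.001, -1.0]]
force: [-0.1, -0.3, -0.6]
grip_width: 0.0232
gripper_force: 24.7
```

Request:
servo_tool(
  deltas=[
    [[0, 0, 0, 0, -1, 1, 15], [0, 0, 0, 0, -1, 2, 15], [0, 0, 0, 0, -1, 3, 15], [0, 0, 0, 0, -1, 3, 15], [0, 0, 0, 0, -1, 3, 15]],
  ],
)

```text
time_s: 20.18
ee_pos: [0.5012, 0.212, -0.0084]
tool_rot: [[-0.056, 0.998, 0.003], [0.998, 0.056, 0.001], [0.001, 0.003, -1.0]]
force: [2.6, 0.0, 3.6]
grip_width: 0.023
gripper_force: 25.1
```

Request:
servo_tool(
  deltas=[
    [[0, 0, 0, 0, 1, 0, 15], [0, 0, 0, 0, 1.5, 0.5, 15], [0, 0, 0, 0, 1.5, 0.5, 15]],
  ],
)

```text
time_s: 20.43
ee_pos: [0.5018, 0.2121, -0.0091]
tool_rot: [[-0.056, 0.998, 0.001], [0.998, 0.056, 0.001], [0.001, 0.001, -1.0]]
force: [0.8, -0.3, 5.7]
grip_width: 0.0233
gripper_force: 25.4
```

Request:
servo_tool(
  deltas=[
    [[0, 0, 0, 0, 0, 0, 24], [0, 0, 0, 0, 0, 0, 26], [0, 0, 0, 0, 0, 0, 30], [0, 0, 0, 0, 0, 0, 36], [0, 0, 0, 0, 0, 0, 42], [0, 0, 0, 0, 0, 0, 45], [0, 0, 0, 0, 0, 0, 45]],
  ],
)

```text
time_s: 21.02
ee_pos: [0.5004, 0.2116, -0.0107]
tool_rot: [[-0.057, 0.998, -0.002], [0.998, 0.057, 0.0], [0.0, -0.002, -1.0]]
force: [-0.0, 0.7, -0.2]
grip_width: 0.0449
gripper_force: 0.0
```

Request:
servo_tool(
  deltas=[
    [[0, 0, 0, 0, 0, -10, 45], [0, 0, 0, 0, 0, -40, 45], [0, 0, 0, 0, 0, -80, 45], [0, 0, 0, 0, 0, -120, 45], [0, 0, 0, 0, 0, -160, 45], [0, 0, 0, 0, 0, -200, 45], [0, 0, 0, 0, 0, -230, 45], [0, 0, 0, 0, 0, -230, 45]],
  ],
)

```text
time_s: 21.68
ee_pos: [0.5047, 0.2127, 0.2298]
tool_rot: [[-0.057, 0.998, 0.014], [0.998, 0.056, 0.005], [0.004, 0.015, -1.0]]
force: [1.7, 0.2, 1.0]
grip_width: 0.0447
gripper_force: 0.0
```

```bash
python3 - <<'E'
from tube import *
tube('wrist',.035);
a=snap('top');tube('top',.035);b=snap('side');tube('side',.035)
for n,s in(('wrist',snap('wrist')),):
  print([(np.round(r['location'],1).tolist(),round(r['p'],2),atz(s,r['location'],.035).round(4)) for r in finder.place_of(n,'case_cradle')[:2]])
# lid angle from lid_edge & t_bar
def tri(pa,pb):
    (o1,d1),(o2,d2)=ray(a,pa),ray(b,pb)
    t=np.linalg.lstsq(np.c_[d1,-d2],o2-o1,rcond=None)[0];x,y=o1+d1*t[0],o2+d2*t[1];return ((x+y)/2).round(4),np.linalg.norm(x-y).round(4)
snap('top');snap('side')
for l in('lid_edge','t_bar'):
  P=finder.place_of('top',l);Q=finder.place_of('side',l)
  for p in P[:2]:
    for q in Q[:2]: print(l,np.round(p['location']),np.round(q['location']),round(p['p'],2),round(q['p'],2),tri(p['location'],q['location']))
E
python3 g.py .43 .4 .3 93
```

```text
wrist tube_mid [280. 173.] 0.66 [0.5049 0.212  0.035 ]
wrist mask 0.7 2137 [277.  172.2] [0.5023 0.2125 0.035 ] axis deg -88.5
top tube_mid [180. 208.] 0.61 [0.5092 0.2177 0.035 ]
top mask 0.57 312 [182.6 211.2] [0.501  0.2106 0.035 ] axis deg -86.3
top mask 0.28 477 [282.6 198.1] [ 0.5373 -0.0215  0.035 ] axis deg 165.6
side tube_mid [230. 319.] 0.62 [0.4962 0.2003 0.035 ]
side mask 0.77 303 [229.1 312.7] [0.5043 0.1884 0.035 ] axis deg 89.3
[([282.7, 172.6], 0.85, array([0.5005, 0.2125, 0.035 ])), ([285.8, 171.0], 0.69, array([0.5034, 0.2142, 0.035 ]))]
t_bar [281. 202.] [167. 350.] 0.36 0.86 (array([ 0.7191,  0.0326, -0.4571]), np.float64(0.1954))
t_bar [281. 202.] [223. 333.] 0.36 0.16 (array([ 0.6364, -0.0112, -0.4037]), np.float64(0.0324))
t 22.63 p [0.5012 0.2117 0.22  ] yaw 93.2 F [-0.4  0.2  0.3] w 0.0454 gf 0.0 j [ 16.   6.  11.  95.   0. 103.]
[-0.0002, -0.0005, 0.0041] [192.1, -60.5, -79.9]
```

The tube lies in the rests at (0.502, 0.2115), on the axis. Next I go behind the lid.

```bash
python3 g.py .4134 .36 .30 93.2 .4113 .395 .30 93.2 .4113 .395 .215 93.2
cat > sweep.py <<'E'
from h import *
import sys
s=ctrl.sense();R=np.array(s['tool_rot']);p=np.array(s['ee_pos'])
yw=np.radians(3.3);Y=np.array([-np.sin(yw),np.cos(yw),0]);Z=np.array([0,0,1.]);H=np.array([.4134,.2966,.087])
print(p.round(4),s['force'])
for th in [float(k) for k in sys.argv[1:]]:
    P=H+Y*(-.165*np.cos(th)+.008*np.sin(th)+.011)+Z*(.165*np.sin(th)+.008*np.cos(th)-.0265)
    print(th,P.round(3),(R.T@(P-p)*1000).round(0).tolist())
E
python3 sweep.py 1.8
```

```text
t 22.63 p [0.5012 0.2117 0.22  ] yaw 93.2 F [-0.4  0.2  0.3] w 0.0454 gf 0.0 j [ 16.   6.  11.  95.   0. 103.]
[-0.0002, -0.0005, 0.0006] [153.1, -79.3, -79.9]
[-0.0002, -0.0005, 0.0006] [188.2, -79.4, -79.9]
[-0.0002, -0.0005, 0.0006] [188.1, -79.4, 5.1]
[0.5012 0.2117 0.22  ] [-0.388889    0.18986186  0.25323463]
1.8 [0.41  0.353 0.219] [146.0, -83.0, 1.0]
```

Request:
servo_tool(
  deltas=[
    [[0, 0, 0, 0, 0, -40, 0], [0, 0, 0, 0, 0, -85, 0], [0, 0, 0, 0, -40, -85, 0], [0, 0, 0, 30, -80, -85, 0], [0, 0, 0, 70, -80, -85, 0], [0, 0, 0, 110, -80, -85, 0], [0, 0, 0, 150, -80, -85, 0], [0, 0, 0, 188, -80, -85, 0], [0, 0, 0, 195, -80, -85, 0], [0, 0, 0, 195, -80, -85, 0], [0, 0, 0, 195, -80, -85, 0], [0, 0, 0, 195, -80, -50, 0], [0, 0, 0, 195, -80, -20, 0], [0, 0, 0, 195, -80, 0, 0], [0, 0, 0, 195, -80, 0, 0], [0, 0, 0, 195, -80, 0, 0]],
  ],
)

```text
time_s: 23.97
ee_pos: [0.41, 0.3996, 0.2195]
tool_rot: [[-0.054, 0.999, -0.002], [0.999, 0.054, -0.002], [-0.001, -0.002, -1.0]]
force: [0.2, -0.1, 0.4]
grip_width: -0.0005
gripper_force: 0.0
```

```bash
python3 sweep.py 1.85 1.7 1.57 1.4 1.25 1.1 .95 .8 .65 .5 .35 .2 .12 .06 .03 0
python3 - <<'E'
from h import *
a=snap('top');b=snap('side')
for l in('lid_edge','t_bar'):
  print(l,[(np.round(r['location']),round(r['p'],2)) for r in finder.place_of('side',l)])
print(proj(b,[.424,.352,.2406]))
E
```

```text
[0.41   0.3996 0.2195] [ 0.18930258 -0.11365895  0.40745125]
1.85 [0.41  0.361 0.217] [-39.0, -2.0, 3.0]
1.7 [0.411 0.337 0.223] [-63.0, -2.0, -3.0]
1.57 [0.412 0.315 0.226] [-84.0, -2.0, -6.0]
1.4 [0.414 0.287 0.224] [-112.0, -2.0, -5.0]
1.25 [0.415 0.263 0.22 ] [-136.0, -2.0, 0.0]
1.1 [0.417 0.24  0.211] [-160.0, -2.0, 9.0]
0.95 [0.418 0.218 0.199] [-181.0, -2.0, 20.0]
0.8 [0.419 0.199 0.184] [-201.0, -2.0, 35.0]
0.65 [0.42  0.181 0.167] [-218.0, -2.0, 53.0]
0.5 [0.421 0.167 0.147] [-233.0, -2.0, 73.0]
0.35 [0.422 0.156 0.125] [-244.0, -1.0, 95.0]
0.2 [0.422 0.148 0.101] [-252.0, -1.0, 119.0]
0.12 [0.422 0.145 0.088] [-255.0, -1.0, 132.0]
0.06 [0.422 0.144 0.078] [-256.0, -1.0, 142.0]
0.03 [0.422 0.143 0.073] [-257.0, -1.0, 146.0]
0.0 [0.422 0.143 0.068] [-257.0, -1.0, 151.0]
lid_edge []
t_bar [(array([168., 351.]), 0.77)]
[220.83760542 336.82653802]
```

Request:
servo_tool(
  deltas=[
    [[0, 0, 0, -20, -2, 0, 0], [0, 0, 0, -39, -2, 0, 0], [0, 0, 0, -51, -2, -3, 0], [0, 0, 0, -63, -2, -4, 0], [0, 0, 0, -74, -2, -5, 0], [0, 0, 0, -84, -2, -6, 0], [0, 0, 0, -98, -2, -6, 0], [0, 0, 0, -112, -2, -5, 0]],
  ],
)

```text
time_s: 24.83
ee_pos: [0.4148, 0.2891, 0.2256]
tool_rot: [[-0.057, 0.998, 0.0], [0.998, 0.057, 0.001], [0.001, 0.001, -1.0]]
force: [-1.0, 1.9, 1.5]
grip_width: 0.0002
gripper_force: 1.4
```

Request:
servo_tool(
  deltas=[
    [[0, 0, 0, -12, 0, 2, 0], [0, 0, 0, -24, 0, 5, 0], [0, 0, 0, -36, 0, 9, 0], [0, 0, 0, -48, 0, 14, 0], [0, 0, 0, -59, 0, 19, 0], [0, 0, 0, -69, 0, 25, 0], [0, 0, 0, -79, 0, 32, 0], [0, 0, 0, -89, 0, 40, 0], [0, 0, 0, -98, 0, 49, 0], [0, 0, 0, -106, 0, 58, 0]],
  ],
)

```text
time_s: 25.67
ee_pos: [0.4204, 0.1823, 0.1657]
tool_rot: [[-0.056, 0.998, -0.001], [0.998, 0.056, -0.001], [-0.001, -0.001, -1.0]]
force: [0.6, 0.6, -0.1]
grip_width: 0.0002
gripper_force: 0.4
```

Request:
servo_tool(
  deltas=[
    [[0, 0, 0, -7, 0, 9, 0], [0, 0, 0, -14, 0, 18, 0], [0, 0, 0, -20, 0, 28, 0]],
  ],
)

```text
time_s: 25.92
ee_pos: [0.4217, 0.1631, 0.1379]
tool_rot: [[-0.056, 0.998, -0.0], [0.998, 0.056, -0.0], [-0.0, -0.0, -1.0]]
force: [-0.2, 0.6, -0.6]
grip_width: -0.0002
gripper_force: 0.3
```

```bash
cat > lid.py <<'E'
from h import *
def lid(view=None):
  yw=np.radians(3.3);X=np.array([np.cos(yw),np.sin(yw),0]);Y=np.array([-np.sin(yw),np.cos(yw),0]);Z=np.array([0,0,1.]);H=np.array([.4953,.3013,.087])
  for n in('top','side'):
    s=snap(n,(view+n+'.png') if view else None)
    for l,x,r,o in(('t_bar',0,.132,.037),('lid_edge',-.075,.165,.008)):
      for d in finder.place_of(n,l)[:1]:
        f=lambda t:proj(s,H+X*x+Y*(-r*np.cos(t)+o*np.sin(t))+Z*(r*np.sin(t)+o*np.cos(t)))
        ts=np.arange(-.02,2,.01);e=[np.linalg.norm(f(t)-d['location']) for t in ts];i=int(np.argmin(e))
        print(n,l,np.round(d['location']),round(d['p'],2),'theta',ts[i].round(2),'err px',round(e[i],1))
lid()
E
python3 lid.py; python3 g.py
```

```text
top t_bar [172. 197.] 0.71 theta 0.44 err px 0.9
side t_bar [222. 269.] 0.6 theta 0.41 err px 0.6
side lid_edge [272. 269.] 0.87 theta 0.27 err px 1.5
t 26.22 p [0.4221 0.1643 0.1394] yaw 93.3 F [ 0.3 -0.   0.6] w 0.0001 gf 0.0 j [ 13.  -8. -13.  86.   0. 100.]
```

Request:
servo_tool(
  deltas=[
    [[0, 0, 0, -5, 0, 10, 0], [0, 0, 0, -10, 0, 20, 0], [0, 0, 0, -14, 0, 30, 0], [0, 0, 0, -17, 0, 40, 0], [0, 0, 0, -19, 0, 50, 0], [0, 0, 0, -20, 0, 56, 0], [0, 0, 0, -21, 0, 60, 0], [0, 0, 0, -21, 0, 60, 0]],
  ],
)

```text
time_s: 26.88
ee_pos: [0.4218, 0.1428, 0.0774]
tool_rot: [[-0.056, 0.998, -0.003], [0.998, 0.056, -0.0], [0.0, -0.003, -1.0]]
force: [-0.7, 0.5, -0.3]
grip_width: -0.0001
gripper_force: 0.0
```

Request:
servo_tool(
  deltas=[
    [[0, 0, 0, 0, 0, 2, 0], [0, 0, 0, 0, 0, 4, 0], [0, 0, 0, 0, 0, 6, 0], [0, 0, 0, 0, 0, 6, 0]],
  ],
)

```text
time_s: 27.22
ee_pos: [0.4234, 0.1433, 0.0736]
tool_rot: [[-0.057, 0.998, 0.001], [0.998, 0.057, 0.001], [0.0, 0.001, -1.0]]
force: [-0.6, -0.1, 1.5]
grip_width: 0.0
gripper_force: 0.7
```

Request:
servo_tool(
  deltas=[
    [[0, 0, 0, 0, 0, 2, 0], [0, 0, 0, 0, 0, 4, 0], [0, 0, 0, 0, 0, 5, 0], [0, 0, 0, 0, 0, 5, 0]],
  ],
)

```text
time_s: 27.55
ee_pos: [0.4235, 0.143, 0.0696]
tool_rot: [[-0.056, 0.998, 0.002], [0.998, 0.056, -0.0], [-0.0, 0.002, -1.0]]
force: [-1.7, -1.3, 5.9]
grip_width: 0.0002
gripper_force: 3.5
```

Request:
servo_tool(
  deltas=[
    [[0, 0, 0, 0, 0, 2, 0], [0, 0, 0, 0, 0, 4, 0], [0, 0, 0, 0, 0, 4, 0]],
  ],
)

```text
time_s: 27.8
ee_pos: [0.4236, 0.1429, 0.0674]
tool_rot: [[-0.057, 0.998, 0.002], [0.998, 0.057, -0.0], [-0.0, 0.002, -1.0]]
force: [-5.5, -2.3, 15.2]
grip_width: -0.0002
gripper_force: 7.5
```

Request:
servo_tool(
  deltas=[
    [[0, 0, 0, 0, 0, -30, 0], [0, 0, 0, 0, 0, -70, 0], [0, 0, 0, 0, 40, -110, 40], [0, 0, 0, -20, 80, -130, 40], [0, 0, 0, -20, 80, -130, 40], [0, 0, 0, -20, 80, -130, 40], [0, 0, 0, -20, 80, -130, 40], [0, 0, 0, -20, 80, -130, 40]],
  ],
)

```text
time_s: 28.47
ee_pos: [0.5031, 0.1278, 0.193]
tool_rot: [[-0.056, 0.998, -0.002], [0.998, 0.056, 0.001], [0.001, -0.002, -1.0]]
force: [-0.1, -0.0, -0.3]
grip_width: 0.04
gripper_force: 0.0
```

```bash
python3 lid.py
cat > bar.py <<'E'
from h import *
w=snap('wrist','w8.png')
for d in finder.place_of('wrist','t_bar')[:2]: print(np.round(d['location']),round(d['p'],2),atz(w,d['location'],.129).round(4))
for l in('t_bar','t_handle'):
 for r in finder.cut_out('wrist',l)[:2]:
  q=np.argwhere(r['mask'])[:,::-1].astype(np.float32);R=cv2.minAreaRect(q);c=cv2.boxPoints(R);W=np.array([atz(w,k,.135) for k in c])
  e=[W[1]-W[0],W[2]-W[1]];e=max(e,key=np.linalg.norm)
  print(l,round(r['p'],2),len(q),np.round(R[0]),np.round(R[1]),atz(w,R[0],.135).round(4),'ang',np.degrees(np.arctan2(e[1],e[0])).round(1),np.linalg.norm(e).round(4))
E
python3 bar.py; python3 g.py .5029 .1696 .0955 93.3
```

```text
top lid_edge [211. 236.] 0.82 theta 0.03 err px 3.1
side t_bar [227. 275.] 0.94 theta 0.07 err px 1.7
side lid_edge [274. 282.] 0.64 theta -0.02 err px 0.6
[284. 140.] 0.72 [0.5012 0.1739 0.129 ]
t_bar 0.9 4049 [287. 138.] [145.  46.] [0.5029 0.1756 0.135 ] ang 1.7 0.0859
t_handle 0.82 3944 [287. 138.] [143.  46.] [0.5026 0.1756 0.135 ] ang 2.4 0.0852
t 28.97 p [0.5037 0.1278 0.1939] yaw 93.3 F [-1.4 -0.   0.2] w 0.0401 gf 0.0 j [ 7.  2.  3. 92.  0. 94.]
[-0.0003, -0.0004, -0.0008] [41.7, 1.6, 98.4]
```

Request:
servo_tool(
  deltas=[
    [[0, 0, -0.12, 20, -1, 0, 40], [0, 0, -0.24, 43, -1, 0, 40], [0, 0, -0.36, 43, -1, 0, 40], [0, 0, -0.48, 43, -1, 0, 40], [0, 0, -0.6, 43, -1, 0, 40], [0, 0, -0.72, 43, -1, 0, 40], [0, 0, -0.84, 43, -1, 0, 40], [0, 0, -0.96, 43, -1, 0, 40], [0, 0, -1.08, 43, -1, 0, 40], [0, 0, -1.2, 43, -1, 15, 40], [0, 0, -1.32, 43, -1, 30, 40], [0, 0, -1.44, 43, -1, 45, 40], [0, 0, -1.54, 43, -1, 60, 40], [0, 0, -1.54, 43, -1, 70, 40], [0, 0, -1.54, 43, -1, 70, 40], [0, 0, -1.54, 43, -1, 70, 40]],
  ],
)

```text
time_s: 30.3
ee_pos: [0.5, 0.1705, 0.1235]
tool_rot: [[-1.0, -0.023, -0.002], [-0.023, 1.0, 0.0], [0.002, 0.0, -1.0]]
force: [-0.7, 0.3, 0.2]
grip_width: 0.0401
gripper_force: 0.0
```

```bash
python3 bar.py; python3 g.py .502 .171 .0955 181.8
```

```text
[284. 261.] 0.82 [0.5036 0.1715 0.129 ]
t_bar 0.8 6361 [284. 256.] [180.  57.] [0.4984 0.1715 0.135 ] ang 2.7 0.0903
t_handle 0.67 6490 [285. 256.] [179.  58.] [0.4981 0.1717 0.135 ] ang 2.8 0.0897
t 30.5 p [0.5014 0.1708 0.1254] yaw -178.6 F [0.2 0.  0.7] w 0.0398 gf 0.0 j [12.  3. -3. 84.  0. 10.]
[0.0009, 0.0022, -0.0065] [-0.5, 0.2, 29.9]
```

Request:
servo_tool(
  deltas=[
    [[0, 0, -0.02, 0, 0, 10, 40], [0, 0, -0.02, 0, 0, 20, 40], [0, 0, -0.02, 0, 0, 26, 40], [0, 0, -0.02, 0, 0, 29, 40], [0, 0, -0.02, 0, 0, 29, 40]],
  ],
)

```text
time_s: 30.92
ee_pos: [0.4991, 0.1704, 0.093]
tool_rot: [[-0.999, -0.046, -0.004], [-0.046, 0.999, -0.0], [0.004, -0.0, -1.0]]
force: [-0.5, -0.2, 1.3]
grip_width: 0.0402
gripper_force: 0.0
```

Request:
servo_tool(
  deltas=[
    [[0, 0, 0, 0, 0, 0, 10], [0, 0, 0, 0, 0, 0, 5], [0, 0, 0, 0, 0, 0, 5], [0, 0, 0, 0, 0, 0, 5], [0, 0, 0, 0, 0, 0, 5], [0, 0, 0, 0, 0, 0, 5], [0, 0, 0, 0, 0, 0, 5], [0, 0, 0, 0, 0, 0, 5]],
  ],
  newtons=60,
)

```text
time_s: 31.58
ee_pos: [0.4997, 0.1723, 0.0952]
tool_rot: [[-0.999, -0.047, -0.002], [-0.047, 0.999, 0.004], [0.001, 0.004, -1.0]]
force: [-2.6, 4.9, 0.2]
grip_width: 0.012
gripper_force: 59.2
```

Request:
servo_tool(
  deltas=[
    [[0, 0, 0.1, -1, 1, 0, 5], [0, 0, 0.2, -2, 1, 0, 5], [0, 0, 0.3, -2, 1, 0, 5], [0, 0, 0.4, -2, 1, 0.5, 5], [0, 0, 0.5, -2, 1, 1, 5], [0, 0, 0.6, -2, 1, 1, 5], [0, 0, 0.7, -2, 1, 1.5, 5], [0, 0, 0.8, -2, 1, 2, 5], [0, 0, 0.8, -2, 1, 2, 5]],
  ],
)

```text
time_s: 32.33
ee_pos: [0.5012, 0.1744, 0.094]
tool_rot: [[-0.728, 0.686, -0.002], [0.686, 0.728, 0.006], [0.005, 0.003, -1.0]]
force: [-5.0, 6.2, 3.5]
grip_width: 0.0124
gripper_force: 59.4
```

Request:
servo_tool(
  deltas=[
    [[0, 0, 0.1, 1, 0, 0.5, 5], [0, 0, 0.2, 2, 0, 1, 5], [0, 0, 0.3, 2, 0, 1, 5], [0, 0, 0.4, 2, 0, 1.5, 5], [0, 0, 0.5, 2, 0, 2, 5], [0, 0, 0.6, 2, 0, 2, 5], [0, 0, 0.7, 2, 0, 2.5, 5], [0, 0, 0.76, 2, 0, 2.5, 5], [0, 0, 0.8, 2, 0, 2.5, 5], [0, 0, 0.8, 2, 0, 2.5, 5]],
  ],
)

```text
time_s: 33.17
ee_pos: [0.5036, 0.1748, 0.0921]
tool_rot: [[-0.018, 1.0, 0.006], [1.0, 0.018, 0.004], [0.004, 0.006, -1.0]]
force: [2.8, 5.3, 0.5]
grip_width: 0.0121
gripper_force: 59.0
```

```bash
python3 g.py; python3 -c "
from h import *
s=ctrl.sense();print(s['moment'])"; python3 lid.py
```

```text
t 33.17 p [0.5036 0.1748 0.0921] yaw 91.0 F [2.8 5.3 0.5] w 0.0121 gf 59.0 j [ 12.   4.  -6.  80.   0. 101.]
[ 0.7711599  -0.86272424  0.3545311 ]
top t_bar [193. 202.] 0.48 theta -0.02 err px 0.7
side t_bar [230. 275.] 0.78 theta 0.03 err px 0.6
side lid_edge [277. 282.] 0.67 theta -0.02 err px 2.1
```

Request:
servo_tool(
  deltas=[
    [[0, 0, 0.05, 0, 0, 0, 5], [0, 0, 0.08, 0, 0, 0, 5], [0, 0, 0.08, 0, 0, 0, 5], [0, 0, 0.08, 0, 0, 0, 5]],
  ],
)

```text
time_s: 33.8
ee_pos: [0.5037, 0.1749, 0.0922]
tool_rot: [[0.057, 0.998, 0.006], [0.998, -0.057, 0.003], [0.004, 0.006, -1.0]]
force: [3.5, 3.9, 0.8]
grip_width: 0.0122
gripper_force: 74.9
```

```bash
python3 g.py; python3 -c "
from h import *
s=ctrl.sense();print(s['moment'])"
```

```text
t 33.8 p [0.5037 0.1749 0.0922] yaw 86.7 F [3.5 3.9 0.8] w 0.0122 gf 74.9 j [ 12.   4.  -6.  80.   0. 105.]
[ 0.66298542 -1.00873799  1.51369772]
```

The moment jumped from 0.35 to 1.5 N m, so the handle is at its stop. Releasing and lifting off.

Request:
servo_tool(
  deltas=[
    [[0, 0, -0.07, 0, 0, 0, 5], [0, 0, -0.07, 0, 0, 0, 25], [0, 0, -0.07, 0, 0, 0, 40], [0, 0, -0.07, 0, 0, 0, 40], [0, 0, -0.07, 0, 0, 0, 40], [0, 0, -0.07, 0, 0, 0, 40], [0, 0, -0.07, 0, 0, -20, 40], [0, 0, -0.07, 0, 0, -60, 40], [0, 0, -0.07, -40, 0, -100, 40], [0, 0, -0.07, -50, 0, -110, 40], [0, 0, -0.07, -50, 0, -110, 40], [0, 0, -0.07, -50, 0, -110, 40]],
  ],
)

```text
time_s: 34.8
ee_pos: [0.499, 0.1224, 0.2023]
tool_rot: [[-0.004, 1.0, 0.004], [1.0, 0.004, 0.001], [0.001, 0.004, -1.0]]
force: [-0.2, 0.1, -0.1]
grip_width: 0.0401
gripper_force: 0.0
```

```bash
python3 bar.py; python3 lid.py; python3 g.py
```

```text
[285. 134.] 0.56 [0.5009 0.1711 0.129 ]
t_bar 0.8 3714 [288. 130.] [143.  43.] [0.5027 0.1744 0.135 ] ang -88.5 0.088
t_handle 0.96 3714 [288. 129.] [142.  43.] [0.5027 0.1747 0.135 ] ang -88.5 0.0873
top t_bar [189. 200.] 0.43 theta 0.1 err px 1.2
top lid_edge [454. 224.] 0.34 theta -0.02 err px 244.0
side t_bar [231. 274.] 0.71 theta 0.03 err px 1.4
side lid_edge [277. 279.] 0.96 theta 0.02 err px 2.6
t 35.3 p [0.4974 0.1234 0.1997] yaw 90.4 F [ 0.3 -0.2  1. ] w 0.0401 gf 0.0 j [ 6.  1.  3. 92.  0. 96.]
```

The bar now lies at -88.5° against about +2° before, a full quarter turn. I'll touch the lid lightly to check that it was drawn down; resting on the seal gave contact at about 0.074.

Request:
servo_tool(
  deltas=[
    [[0, 0, 0, 0, -40, 0, 0], [0, 0, 0, 20, -74, 30, 0], [0, 0, 0, 20, -74, 70, 0], [0, 0, 0, 20, -74, 105, 0], [0, 0, 0, 20, -74, 120, 0], [0, 0, 0, 20, -74, 125, 0], [0, 0, 0, 20, -74, 127, 0], [0, 0, 0, 20, -74, 127, 0], [0, 0, 0, 20, -74, 127, 0]],
  ],
)

```text
time_s: 36.05
ee_pos: [0.4254, 0.1429, 0.0755]
tool_rot: [[-0.006, 1.0, 0.003], [1.0, 0.006, 0.001], [0.001, 0.003, -1.0]]
force: [-0.1, -0.2, -0.2]
grip_width: -0.0001
gripper_force: 0.0
```

Request:
servo_tool(
  deltas=[
    [[0, 0, 0, 0, 0, 1, 0], [0, 0, 0, 0, 0, 2, 0], [0, 0, 0, 0, 0, 2, 0]],
  ],
)

```text
time_s: 36.3
ee_pos: [0.4245, 0.1428, 0.0724]
tool_rot: [[-0.006, 1.0, 0.001], [1.0, 0.006, 0.001], [0.001, 0.001, -1.0]]
force: [-0.2, -0.1, 0.3]
grip_width: 0.0
gripper_force: 0.0
```

Request:
servo_tool(
  deltas=[
    [[0, 0, 0, 0, 0, 1, 0], [0, 0, 0, 0, 0, 2, 0], [0, 0, 0, 0, 0, 2, 0]],
  ],
)

```text
time_s: 36.55
ee_pos: [0.424, 0.1427, 0.0698]
tool_rot: [[-0.006, 1.0, 0.001], [1.0, 0.006, 0.001], [0.001, 0.001, -1.0]]
force: [0.8, -0.1, 2.6]
grip_width: -0.0002
gripper_force: 0.9
```

Request:
servo_tool(
  deltas=[
    [[0, 0, 0, 0, 0, 1, 0], [0, 0, 0, 0, 0, 2, 0], [0, 0, 0, 0, 0, 2, 0]],
  ],
)

```text
time_s: 36.8
ee_pos: [0.4241, 0.1427, 0.0691]
tool_rot: [[-0.007, 1.0, 0.001], [1.0, 0.007, 0.0], [0.0, 0.001, -1.0]]
force: [-2.2, 0.0, 7.7]
grip_width: 0.0002
gripper_force: 3.8
```

The lid now takes contact about 4 mm lower than on the seal, and it is stiff, so the latch has drawn it down. Backing off and handing in.

Request:
servo_tool(
  deltas=[
    [[0, 0, 0, 0, 0, -20, 0], [0, 0, 0, 0, 0, -60, 0], [0, 0, 0, 0, 0, -100, 0], [0, 0, 0, 0, 0, -130, 0], [0, 0, 0, 0, 0, -130, 0], [0, 0, 0, 0, 0, -130, 0]],
  ],
)

```text
time_s: 37.3
ee_pos: [0.4253, 0.1429, 0.1998]
tool_rot: [[-0.007, 1.0, 0.005], [1.0, 0.007, 0.001], [0.001, 0.005, -1.0]]
force: [-1.1, 0.6, -0.2]
grip_width: -0.0001
gripper_force: 0.0
```

```bash
python3 -c "
from h import *
print(ctrl.sense()['time_s'],ctrl.hand_in())"
```

```text
the job is handed in; nothing more can be done
37.3 None
```

I handed the job in at 37.3 s and got no verdict back: the tube is in the case's V rests, the lid is shut, and the T-handle is turned to its stop; the one close call is lid tightness, at about 0.01 rad by touch against the 0.015 limit.

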